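# Start the centrifugal caster in the right order

## Task

With the gripper shut, start up the casting machine in this order: press the raised, white-barred half of the black rocker all the way over to switch the fume extractor on, then push the brass stop pin on the caster fully down into its sleeve, then press the green start button fully in, hold it briefly and let it go. Only touch and press: do not press the red stop button, do not lift or shove the button boxes, and leave everything else on the bench where it is.

Things in the scene. Friction and masses are not known exactly. Their poses are not given: they have to be found in the camera images.
- switch_box: Grey box 110 (x) x 70 (y) x 45 mm screwed to the bench, with a black paddle rocker on top. Origin: centre of its underside. Its place and yaw vary.
- rocker_on (a point): Point on the top face of the rocker's 'on' half, 29 mm from the pivot towards the box's own +x end; that half is raised at the start, about 68 mm above the bench, and has a white bar (10 x 34 mm) across its outer end. Press here straight down; the point sinks about 9 mm when the rocker is fully over.
- rocker (a joint): Angle of the rocker paddle (80 x 42 x 10 mm, pivot 58 mm above the bench, along the box's y). 0 = off (on-half raised by 0.16 rad), 0.32 rad = fully on (on-half lowered by 0.16 rad). Stiff, about 2 N at the point rocker_on and more nearer the pivot; it stays where it is left.
- caster: Centrifugal casting machine bolted to the bench: dark round plate 190 mm across and 16 mm thick, a spindle and an aluminium swing arm 30 mm wide along its own y axis (top of the bar 76 mm, hub 100 mm above the bench), white crucible block and steel carrier at the +y end (up to 120 mm high), steel counterweight at the -y end (up to 108 mm high). Overall 320 mm long. Origin: centre of the plate's underside. Its place and yaw vary. The arm does not turn.
- pin_top (a point): Centre of the top of the brass stop pin's head (disc of 26 mm diameter, 12 mm thick) standing in a grey sleeve 28 mm across whose top is 70 mm above the bench; it lies at (-58, +45) mm in the caster's frame, on the robot's side of the arm. Pin up: head top about 107 mm above the bench; fully down: 82 mm.
- pin (a joint): How far the stop pin is pushed down, 0 = up, 0.025 m = home in its sleeve. It slides with about 3.5 N of friction and stays where it is left.
- start_box: Loose yellow box 80 x 80 mm with the GREEN start button on top, top face 45 mm above the bench, 0.8 kg on rubber feet. Origin: centre of its underside.
- start_top (a point): Centre of the top of the green button (32 mm across, in a steel collar 48 mm across standing 12 mm above the box top), 63 mm above the bench when released. Sinks 6 mm when fully pressed.
- start (a joint): Travel of the green start button: 0 = released, 0.006 m = fully pressed, which takes about 5 N; it springs back.
- stop_box: Loose yellow box like the start box but with the RED stop button: leave it alone. The grey switch box, the start box and the stop box stand in three places in front of the caster, in any order. Origin: centre of its underside.
- stop (a joint): Travel of the red stop button, 0 = released, 0.006 m = fully pressed. Must not be pressed.
- flask: Loose open steel tube 64 mm across, 65 mm high. Bystander. Origin: centre of its underside.
- crucible: Loose small white ceramic cup, 44 mm across, 35 mm high. Bystander. Origin: centre of its underside.
- charcoal: Loose black block 50 x 34 x 30 mm. Bystander. Origin: centre of its underside.
- flux_jar: Loose amber jar with blue cap, 56 mm across, 70 mm high. Bystander. Origin: centre of its underside.
There are look-alikes about, which are no part of the job. Leave any pink or turquoise look-alike of the start_box alone.

How it is judged:
On the way, in this order (a step that is already met when the one before it is completed fails the run):
1. the rocker is fully over to on (value of joint rocker above 0.25 rad), for 0.1 s.
2. the stop pin is fully down (value of joint rocker above 0.25 rad and value of joint pin above 0.021 m), for 0.1 s.
3. the green button is pressed in (all of step 2 and value of joint start above 0.004 m), for 0.15 s.
At the end, for the whole second after the job is handed in: The rocker is past 0.25 rad of its 0.32, the pin is down past 21 of its 25 mm, the green button has been pressed past 4 of its 6 mm for 0.15 s and is released again, the red button is up, and both button boxes and all bystanders are within 30 mm of where they started (all of step 2 and value of joint each of start, stop below 0.0015 m and distance of each of flask, crucible, charcoal, flux_jar, start_box, stop_box from where it was at the start of the episode below 0.03 m and linear speed of each of start_box, stop_box below 0.02 m/s); the robot touches nothing.
It fails at once if the pin was pushed before the extractor was switched on (value of joint pin above 0.012 m and value of joint rocker below 0.22 rad).
It fails at once if the green button was pressed before the rocker was on and the pin down (value of joint start above 0.003 m and (value of joint rocker below 0.22 rad or value of joint pin below 0.019 m)).
It fails at once if the red stop button was pressed (value of joint stop above 0.003 m).
It fails at once if a button box was lifted or shoved out of place (height (world z) of any of start_box, stop_box above 0.012 m or distance of any of start_box, stop_box from where it was at the start of the episode above 0.03 m).
It fails at once if a bystander was disturbed (distance of any of flask, crucible, charcoal, flux_jar from where it was at the start of the episode above 0.03 m).
It also fails if it takes over 64 s, if anything falls off the work surface, if the arm or the gripper's body presses on something with over 40 N, if the wrist force passes 120 N, or if a joint passes its speed limit or range.

## Robot

A 6-joint arm with a two-finger parallel gripper is mounted at the origin on the work surface. World frame = base frame: x ahead of the robot, y to its left, z up, the work surface at z = 0. Lengths are in m, angles in rad, forces in N, time in s.
With the tool pointing down it reaches from about 0.4 to 0.825 m from the base axis. Payload 7 kg.
Tool frame: the origin (TCP) lies between the finger pads; the fingertips stand 8 mm ahead of it and the grasp point (between the pads) lies 11 mm behind it (arm.finger_overhang is the distance from the TCP to the fingertips, in m); z points along the fingers, y is the line along which they close (so a half turn about z gives the same grasp; the last joint's range is limited). The gripper opens to 88 mm and grips with 3 to 60 N. Pads are 19 mm wide; open, the fingers measure 130 mm over their backs; the gripper's body (78 mm by 193 mm) begins 47 mm behind the grasp point.
Start: joints at [1.63, 0.359, 0.012, 0, -1.224, -0.288], TCP at [0.153, 0.657, 0.21] pointing down, gripper open.
Joint ranges: [-3.07, 3.07], [-1.43, 2.12], [-1.02, 1.25], [-3.03, 1.67], [-3.05, -0], [-3.03, 3.03]. Speed limits (rad/s): [2.39, 2.39, 3.01, 3.14, 3.14, 3.14].

## Interface

Orientations are given as [roll, pitch, yaw] about the fixed x, y, z axes, in that order (R = Rz(yaw) Ry(pitch) Rx(roll)).
In Python, from station import arm gives the robot as it stands.
- The arm moves only by the tool move_arm, never from a script. Its argument "rows" is text: rows parted by semicolons, each of 7 numbers parted by spaces: the turn, a rotation vector about the tool's x, y, z in degrees, then the shift along the tool's x, y, z in m, then the finger opening in m, from 0 to 0.0876. A call has 1 to 8 rows; each row shifts and turns the commanded pose from where the row before left it, along the tool's axes as they then stand; what a row does not reach is not made up. A row lasts 1/8 s, in which the tool goes at most 62.5 mm and 10.7 degrees, less where a joint would pass 70% of its speed; a pose out of reach is approached as far as the arm can. A call is refused whole if a number of a shift passes 0.0625 or a number of a turn 10.7, either way. A call with a gripper value outside its range is refused whole. The fingers move at their own pace and stop on an object; "squeeze" is the grip in N (left out, the last holds). Time passes only in rows, so rows that do not move let the fingers close. It gives the time, the measured TCP pose, the force, the opening and the grip force at its end, in the units of the state.
- arm.get_state(): the state, without advancing time (a new reading comes with each control period).
- arm.grab_frame(name): name is "side" or "top" or "wrist"; returns (picture, depth): 384x512x3 uint8, blue, green, red; 384x512 float32, m along the optical axis (not along the pixel's ray), 0 where there is no reading.
- arm.camera_model(name): a dict with "mtx" (3x3 intrinsics, pixels), "k1" (the pictures are not rectified: a ray, as slopes to the right and down, at radius r is drawn at 1 + k1 r^2 times it, then the intrinsics apply), "camera_from_world" (4x4, takes a point from world to camera coordinates); the wrist camera has in their place "mount" (4x4, takes a point from camera to tool coordinates, whose origin is the TCP and whose axes are the flange's). Camera axes: x right, y down, z forward; pixel columns grow to the right and rows downward; lengths in m; the calibration is good to about 2 mm. A picture is of the moment at which its call begins: read the wrist's pose just before it. camera_model takes no time and is no camera call.
- arm.job_done(): hands the job in; it is judged then, once.
The state is a dict: "t": time; "q": joint angles; "qd": joint speeds; "joint_efforts": joint torques, N m; "eef_pos": TCP position; "ee_rot": TCP orientation; "force": force on the tool from outside, world axes, zero at the start; "moment": the same for the moment, N m; "width": finger opening in m; "gripper_force": force on a finger pad.
Only numpy, scipy, OpenCV 4.12 (cv2) and the standard library are available. Lean on these libraries where they do the work, as an engineer would, in place of code of your own. Each camera call takes 0.05 s, during which the arm holds its last target. There are 200 camera calls.

## Working session

There is one attempt and no reset: what is moved stays moved. The work goes in short steps, Python scripts to look and compute and a tool call to move; the robot and the scene stay as the last step left them, time stands still between calls to the robot, and variables do not carry over. Pictures are saved under pics/ and viewed, at most 10 in all, crops included, and the job is handed in when it is done.

Besides the shell and the picture viewer there is one more tool, called after "Request:" by a JSON object that holds its "op" and its "data". move_arm: Moves the arm, as the interface text tells. Its arguments: {"type":"object","properties":{"rows":{"type":"string"},"squeeze":{"type":"number"}},"required":["rows"]}

```bash
mkdir -p pics; ls
cat > h.py <<'E'
import numpy as np, cv2, json
from station import arm
def grab(n):
    s=arm.get_state(); p,d=arm.grab_frame(n); np.savez('%s.npz'%n,p=p,d=d,pos=s['eef_pos'],rot=s['ee_rot']); return p,d
def pts(n,d):
    m=arm.camera_model(n); K=np.array(m['mtx']); 
    v,u=np.mgrid[:d.shape[0],:d.shape[1]]
    k=m['k1']; dist=np.array([k,0,0,0,0.])
    r=cv2.undistortPoints(np.stack([u.ravel(),v.ravel()],1).astype(np.float64)[:,None],K,dist)[:,0]
    P=np.c_[r,np.ones(len(r))]*d.ravel()[:,None]
    T=np.linalg.inv(np.array(m['camera_from_world']))
    W=P@T[:3,:3].T+T[:3,3]; return W.reshape(*d.shape,3)
E
python3 - <<'E'
from h import *
for n in('top','side'):
    p,d=grab(n); cv2.imwrite('pics/%s.png'%n,p); W=pts(n,d); np.save(n+'_W.npy',W)
    for v in range(60,384,60): print([tuple(np.round(W[v,u],2)) for u in range(60,512,130)])
print(arm.get_state())
E
```

```text
pics
[(np.float64(0.83), np.float64(0.55), np.float64(0.17)), (np.float64(0.87), np.float64(0.19), np.float64(0.01)), (np.float64(0.87), np.float64(-0.23), np.float64(0.0)), (np.float64(0.86), np.float64(-0.64), np.float64(0.06))]
[(np.float64(0.65), np.float64(0.54), np.float64(0.17)), (np.float64(0.68), np.float64(0.19), np.float64(0.0)), (np.float64(0.68), np.float64(-0.22), np.float64(0.0)), (np.float64(0.66), np.float64(-0.62), np.float64(0.08))]
[(np.float64(0.49), np.float64(0.61), np.float64(-0.0)), (np.float64(0.49), np.float64(0.18), np.float64(-0.0)), (np.float64(0.48), np.float64(-0.22), np.float64(0.03)), (np.float64(0.48), np.float64(-0.64), np.float64(0.0))]
[(np.float64(0.3), np.float64(0.61), np.float64(0.0)), (np.float64(0.3), np.float64(0.18), np.float64(-0.0)), (np.float64(0.3), np.float64(-0.22), np.float64(0.0)), (np.float64(0.29), np.float64(-0.64), np.float64(0.0))]
[(np.float64(0.1), np.float64(0.61), np.float64(-0.0)), (np.float64(0.11), np.float64(0.18), np.float64(-0.0)), (np.float64(0.11), np.float64(-0.22), np.float64(0.0)), (np.float64(0.1), np.float64(
[... 1568 characters left out ...]
, np.float64(0.43), np.float64(0.67))]
{'t': 0.1, 'q': array([ 1.63011085e+00,  3.59321730e-01,  1.11612921e-02, -3.14620420e-04,
       -1.22412701e+00, -2.88126698e-01]), 'qd': array([-0.00168618, -0.00087547,  0.00355795,  0.00117838, -0.00116329,
        0.00230243]), 'joint_efforts': array([-1.17384821e-03, -5.84163523e+01,  2.93753850e+01,  7.01552600e+00,
        1.01980040e-02, -5.04897287e-05]), 'eef_pos': array([0.15300864, 0.656948  , 0.20931584]), 'ee_rot': array([ 3.14007895e+00, -1.40163595e-04, -2.28919190e-01]), 'force': array([ 0.50240009, -0.23737649, -0.14766054]), 'moment': array([ 0.01132562, -0.01129968,  0.07837506]), 'gripper_force': 0.0, 'width': 0.08776346105489145}
```

View pics/top.png

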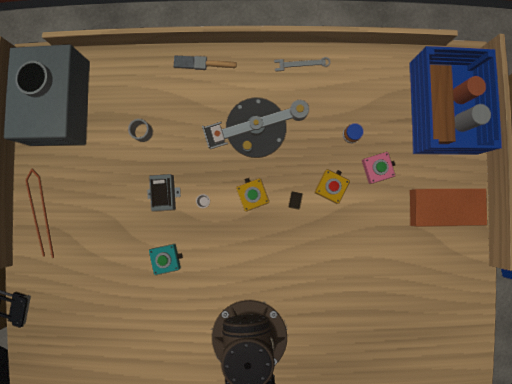

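View pics/side.png

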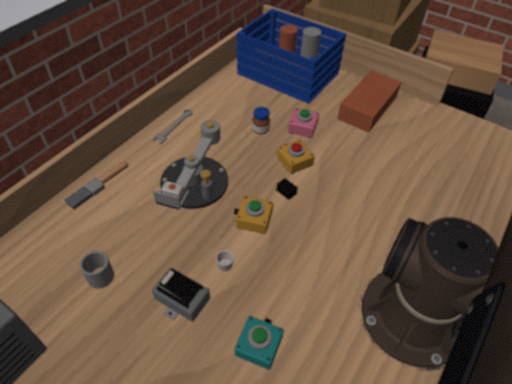

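Top view: green buttons are on the yellow box (252,194), turquoise box (163,260) and pink box (379,167). The red button on yellow is at (333,186), the rocker box at (162,192), and the brass pin at (247,146). By the description I choose the yellow box with the green button at (252,194). Next is a crop to check, plus measurements.

Run:
```python
from h import *
z=np.load('top.npz'); p=z['p']; W=np.load('top_W.npy'); 
c=cv2.resize(p[110:220,140:280],None,fx=5.5,fy=5.5,interpolation=cv2.INTER_CUBIC); cv2.imwrite('pics/crop.png',c)
hsv=cv2.cvtColor(p,cv2.COLOR_BGR2HSV)
def comp(name,W,mask,box,minA=3):
    u0,v0,u1,v1=box; m=np.zeros(mask.shape,np.uint8); m[v0:v1,u0:u1]=mask[v0:v1,u0:u1]
    n,l,s,c=cv2.connectedComponentsWithStats(m)
    for i in range(1,n):
        if s[i,4]>=minA: 
            w=W[l==i]; print(name,s[i].tolist(),c[i].round(1),'med',np.median(w,0).round(4),'zmax',w[:,2].max().round(4))
H,S,V=cv2.split(hsv)
comp('green',W,((H>45)&(H<85)&(S>90)),(235,175,275,215))
comp('yellow',W,((H>18)&(H<32)&(S>150)),(230,170,275,215),20)
comp('brass',W,((H>12)&(H<32)&(S>70)&(W[...,2]>.06)),(225,110,262,165))
comp('sw white',W,((S<60)&(V>150)),(140,165,190,220))
comp('swbox',W,(W[...,2]>.03).astype(np.uint8),(140,165,190,220),20)
comp('plate',W,((W[...,2]>.008)&(W[...,2]<.03)),(215,90,300,165),50)
for v in range(172,216,3): print(v,[int(1000*W[v,u,2]) for u in range(144,184,3)],[int(V[v,u]) for u in range(144,184,3)])
```

```text
green [248, 190, 9, 10, 71] [252.  194.1] med [ 0.4408 -0.0097  0.067 ] zmax 1.475
yellow [236, 178, 33, 33, 471] [252.1 194.3] med [ 0.4414 -0.0096  0.0453] zmax 1.475
brass [253, 119, 6, 6, 27] [255.6 121.7] med [ 0.6511 -0.0221  0.0994] zmax 0.1042
brass [243, 141, 9, 9, 65] [247. 145.] med [0.5819 0.0042 0.1055] zmax 1.475
sw white [154, 180, 10, 3, 17] [158.4 181.1] med [0.48   0.2717 0.0677] zmax 0.0722
swbox [150, 174, 24, 38, 832] [161.3 192.5] med [0.445  0.263  0.0564] zmax 1.475
plate [226, 96, 57, 32, 898] [250.8 110. ] med [ 0.7051 -0.0033  0.016 ] zmax 0.028
plate [228, 121, 59, 37, 1153] [261.4 140.4] med [ 0.6095 -0.0464  0.016 ] zmax 0.0296
172 [1, 0, -1, 2, 2, 1, 0, -1, -1, 0, -6, 0, 2, 0] [136, 134, 135, 131, 134, 133, 133, 134, 133, 133, 132, 131, 132, 133]
175 [3, -1, 4, 39, 42, 42, 42, 45, 44, 50, 1, -5, 2, -3] [126, 127, 91, 91, 88, 90, 89, 91, 93, 50, 125, 122, 122, 120]
178 [3, -5, 48, 46, 46, 41, 43, 46, 58, 46, 1475, 0, 4, 0] [129, 130, 90, 91, 88, 86, 84, 88, 45, 55, 132, 129, 131, 129]
181 [5, -1, 53, 69, 67, 69, 68, 63, 51, 44, 0, 0, 0, 2] [129, 129, 58,
[... 675 characters left out ...]
9, 64, 57, 56, 45, 23, -2, -1, 4] [150, 148, 121, 32, 34, 36, 34, 34, 43, 95, 48, 158, 156, 156]
202 [6, 3, 0, 45, 56, 58, 58, 60, 53, 42, 22, -7, -1, 0] [140, 140, 123, 33, 33, 33, 38, 36, 49, 95, 40, 151, 150, 151]
205 [2, 0, 0, 56, 56, 59, 58, 51, 47, 45, 22, 3, 5, 4] [135, 135, 123, 30, 41, 48, 63, 61, 71, 77, 42, 152, 150, 150]
208 [1, 2, -3, 44, 42, 46, 45, 42, 44, 43, 24, 1, -4, -2] [141, 142, 130, 92, 94, 91, 94, 93, 92, 90, 39, 151, 151, 147]
211 [3, -1, -1, 37, 35, 8, 0, 1475, 7, 1, 3, 0, 2, 3] [138, 138, 139, 107, 104, 111, 123, 138, 139, 139, 136, 136, 136, 147]
214 [0, -1, 3, 0, 1, 0, 3, 1, 1, 3, 0, 5, 1, -3] [138, 140, 138, 140, 137, 134, 135, 133, 132, 131, 130, 129, 128, 127]
```

View pics/crop.png

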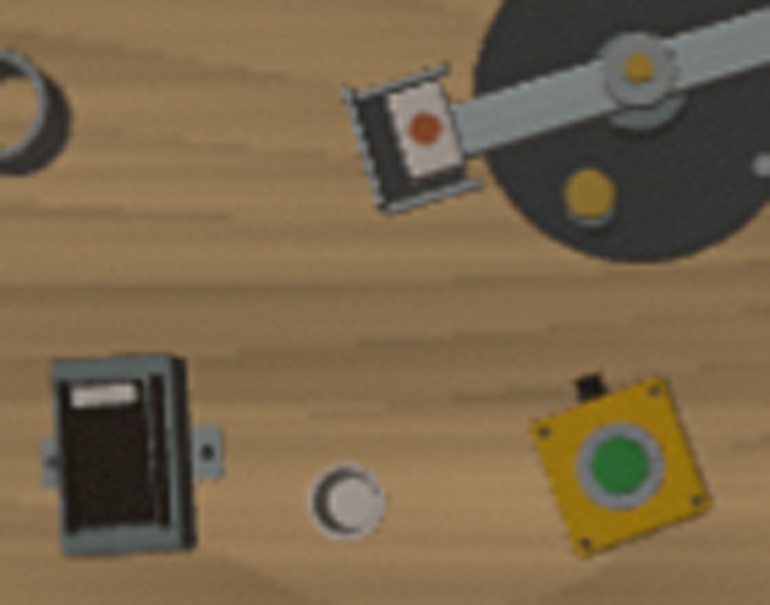

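The crop confirms the choice: yellow box with the green button. The white bar is at the far (+x) end of the rocker, near (0.48, 0.272, 0.068). The pin is near (0.582, 0.004, 0.106). All heights fit the description, so I'm moving over the rocker.

Request:
{"op": "move_arm", "data": {"rows": "0 0 0 0.04 0.03 0 0;0 0 0 0.04 0.03 0 0;0 0 0 0.04 0.03 0 0;0 0 0 0.04 0.03 0 0;0 0 0 0.04 0.03 0 0;0 0 0 0.04 0.03 0 0;0 0 0 0.04 0.03 0 0;0 0 0 0.04 0.03 0 0", "squeeze": 10}}

```text
t: 1.1
eef_pos: [0.411, 0.3495, 0.21]
ee_rot: [3.141, 0.0, -0.229]
force: [0.8, -0.1, 0.1]
width: 0.0133
gripper_force: 0.0
```

Request:
{"op": "move_arm", "data": {"rows": "0 0 0 0.02 0.03 0 0;0 0 0 0 0.03 0 0;0 0 0 0 0 0 0;0 0 0 0 0 0 0"}}

```text
t: 1.6
eef_pos: [0.4163, 0.2883, 0.2103]
ee_rot: [-3.141, -0.0, -0.229]
force: [0.9, 0.2, -0.3]
width: 0.0003
gripper_force: 0.0
```

```bash
cat >> h.py <<'E'
def wpts(d,pos,rot):
    from scipy.spatial.transform import Rotation as Ro
    m=arm.camera_model('wrist'); K=np.array(m['mtx']); v,u=np.mgrid[:d.shape[0],:d.shape[1]]
    r=cv2.undistortPoints(np.stack([u.ravel(),v.ravel()],1).astype(np.float64)[:,None],K,np.array([m['k1'],0,0,0,0.]))[:,0]
    P=np.c_[r,np.ones(len(r))]*d.ravel()[:,None]; M=np.array(m['mount']); P=P@M[:3,:3].T+M[:3,3]
    return (P@Ro.from_euler('xyz',rot).as_matrix().T+pos).reshape(*d.shape,3)
def comp(name,W,mask,minA=30):
    n,l,s,c=cv2.connectedComponentsWithStats(mask.astype(np.uint8))
    for i in range(1,n):
        if s[i,4]>=minA: print(name,s[i].tolist(),c[i].round(1),'med',np.median(W[l==i],0).round(4),'mean',W[l==i].mean(0).round(4))
E
python3 - <<'E'
from h import *
s=arm.get_state(); p,d=grab('wrist'); print(s['t'],s['eef_pos'],s['ee_rot'],s['width'],arm.camera_model('wrist')['mount'])
cv2.imwrite('pics/w1.png',p); W=wpts(d,s['eef_pos'],s['ee_rot'])
H,S,V=cv2.split(cv2.cvtColor(p,cv2.COLOR_BGR2HSV))
comp('white',W,(S<50)&(V>130)&(W[...,2]>.055)&(W[...,2]<.08))
comp('paddle',W,(V<70)&(W[...,2]>.045)&(W[...,2]<.08))
E
```

```text
1.6 [0.41634262 0.28833712 0.21027521] [-3.14120813e+00 -1.69834993e-04 -2.28932137e-01] 0.00028630049499344344 [[ 7.12039789e-04 -9.68367319e-01 -2.49528013e-01  6.71218136e-02]
 [ 9.99999729e-01  6.42512126e-04  3.60087231e-04 -5.14358920e-05]
 [-1.88371932e-04 -2.49528202e-01  9.68367513e-01 -1.73610956e-01]
 [ 0.00000000e+00  0.00000000e+00  0.00000000e+00  1.00000000e+00]]
white [244, 92, 36, 21, 402] [261.7 101.9] med [0.4801 0.2691 0.0672] mean [0.4801 0.2692 0.0672]
```

View pics/w1.png

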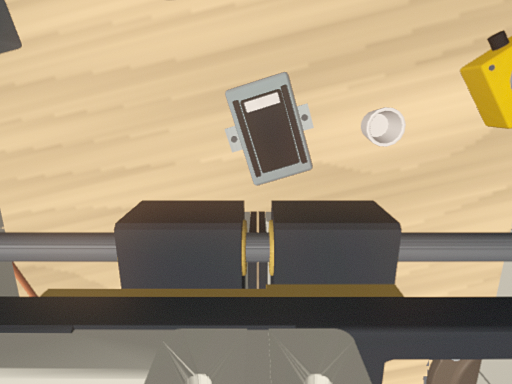

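The wrist view shows the white bar at (262,102), which gives (0.480, 0.269, 0.067). That agrees with the top view to about 3 mm. I'll press at about (0.476, 0.270).

Request:
{"op": "move_arm", "data": {"rows": "0 0 0 0.031 0.002 0 0;0 0 0 0.031 0.002 0 0;0 0 0 0 0 0.04 0;0 0 0 0 0 0.04 0;0 0 0 0 0 0.04 0;0 0 0 0 0 0.008 0;0 0 0 0 0 0 0"}}

```text
t: 2.52
eef_pos: [0.476, 0.2708, 0.0824]
ee_rot: [3.141, -0.0, -0.228]
force: [0.5, 0.7, 0.2]
width: 0.0003
gripper_force: 0.0
```

Request:
{"op": "move_arm", "data": {"rows": "0 0 0 0 0 0.004 0;0 0 0 0 0 0.004 0;0 0 0 0 0 0.004 0;0 0 0 0 0 0.002 0;0 0 0 0 0 0.001 0;0 0 0 0 0 0 0"}}

```text
t: 3.28
eef_pos: [0.4757, 0.2701, 0.0671]
ee_rot: [3.142, -0.0, -0.229]
force: [-0.2, -0.4, -0.3]
width: 0.0005
gripper_force: 0.0
```

Request:
{"op": "move_arm", "data": {"rows": "0 0 0 0 0 0.001 0;0 0 0 0 0 0 0"}}

```text
t: 3.52
eef_pos: [0.4757, 0.2701, 0.0661]
ee_rot: [3.142, 0.0, -0.229]
force: [0.3, -0.3, 0.3]
width: 0.0006
gripper_force: 0.0
```

Request:
{"op": "move_arm", "data": {"rows": "0 0 0 0 0 0.001 0;0 0 0 0 0 0.001 0;0 0 0 0 0 0 0"}}

```text
t: 3.9
eef_pos: [0.4756, 0.2701, 0.064]
ee_rot: [3.141, 0.0, -0.229]
force: [-1.1, -0.1, -0.3]
width: 0.0005
gripper_force: 0.0
```

Request:
{"op": "move_arm", "data": {"rows": "0 0 0 0 0 0.001 0;0 0 0 0 0 0.001 0;0 0 0 0 0 0 0"}}

```text
t: 4.28
eef_pos: [0.4756, 0.2701, 0.0621]
ee_rot: [3.141, 0.0, -0.229]
force: [0.1, -0.1, 0.3]
width: 0.0004
gripper_force: 0.0
```

Run:
```python
from h import *
p,d=grab('side'); cv2.imwrite('pics/s1.png',cv2.resize(p[220:340,120:240],None,fx=5,fy=5,interpolation=cv2.INTER_CUBIC))
```

```text
(no output)
```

View pics/s1.png

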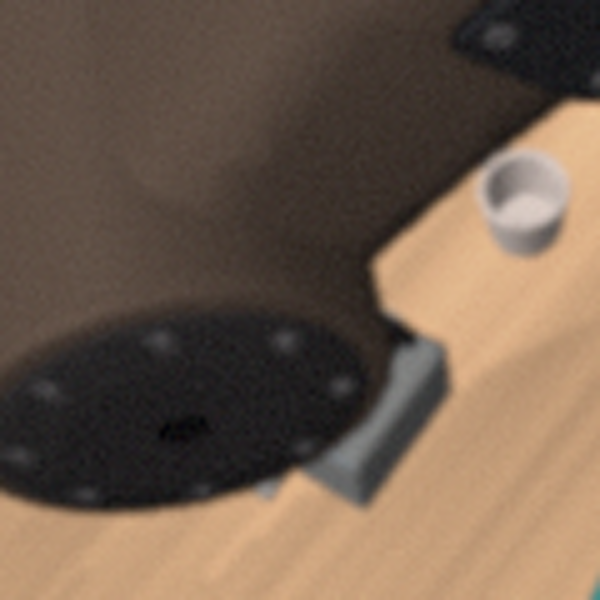

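The arm hides the rocker in this view. I'll continue in small steps and watch for a force rise.

Request:
{"op": "move_arm", "data": {"rows": "0 0 0 0 0 0.001 0;0 0 0 0 0 0.001 0;0 0 0 0 0 0 0"}}

```text
t: 4.7
eef_pos: [0.4756, 0.2701, 0.06]
ee_rot: [3.141, 0.0, -0.229]
force: [-1.0, 0.5, -0.1]
width: 0.0006
gripper_force: 0.0
```

Request:
{"op": "move_arm", "data": {"rows": "0 0 0 0 0 0.001 0;0 0 0 0 0 0 0"}}

```text
t: 4.95
eef_pos: [0.4756, 0.2701, 0.0591]
ee_rot: [3.141, 0.0, -0.229]
force: [0.4, 0.5, -0.2]
width: 0.0005
gripper_force: 0.0
```

Run:
```python
from h import *
print(arm.finger_overhang)
s=arm.get_state(); p,d=grab('wrist'); cv2.imwrite('pics/w2.png',p); W=wpts(d,s['eef_pos'],s['ee_rot'])
for v in range(20,240,16): print(v,[tuple((W[v,u]*1000).astype(int)) for u in range(200,320,20)])
```

```text
0.008
20 [(np.int64(602), np.int64(280), np.int64(-1)), (np.int64(599), np.int64(267), np.int64(0)), (np.int64(595), np.int64(254), np.int64(0)), (np.int64(593), np.int64(240), np.int64(0)), (np.int64(589), np.int64(227), np.int64(0)), (np.int64(586), np.int64(214), np.int64(0))]
36 [(np.int64(592), np.int64(283), np.int64(0)), (np.int64(589), np.int64(270), np.int64(-1)), (np.int64(586), np.int64(256), np.int64(0)), (np.int64(583), np.int64(243), np.int64(0)), (np.int64(579), np.int64(229), np.int64(0)), (np.int64(577), np.int64(216), np.int64(-2))]
52 [(np.int64(582), np.int64(286), np.int64(-1)), (np.int64(579), np.int64(272), np.int64(-1)), (np.int64(576), np.int64(259), np.int64(-1)), (np.int64(573), np.int64(245), np.int64(0)), (np.int64(569), np.int64(231), np.int64(0)), (np.int64(566), np.int64(218), np.int64(0))]
68 [(np.int64(572), np.int64(289), np.int64(-1)), (np.int64(569), np.int64(275), np.int64(-1)), (np.int64(565), np.int64(261), np.int64(0)), (np.int64(562), np.int64(247), np.int64(-1)), (np.int64(559), np.int64(234), np.int64(0)), (np.int64(556), np.int64(220), np.
[... 2115 characters left out ...]
(483), np.int64(266), np.int64(43)), (np.int64(488), np.int64(254), np.int64(66)), (np.int64(482), np.int64(242), np.int64(56))]
212 [(np.int64(516), np.int64(276), np.int64(154)), (np.int64(516), np.int64(270), np.int64(156)), (np.int64(514), np.int64(265), np.int64(156)), (np.int64(484), np.int64(266), np.int64(75)), (np.int64(512), np.int64(255), np.int64(155)), (np.int64(511), np.int64(250), np.int64(155))]
228 [(np.int64(515), np.int64(274), np.int64(163)), (np.int64(514), np.int64(270), np.int64(163)), (np.int64(513), np.int64(265), np.int64(164)), (np.int64(484), np.int64(266), np.int64(97)), (np.int64(511), np.int64(256), np.int64(164)), (np.int64(510), np.int64(251), np.int64(164))]
```

View pics/w2.png

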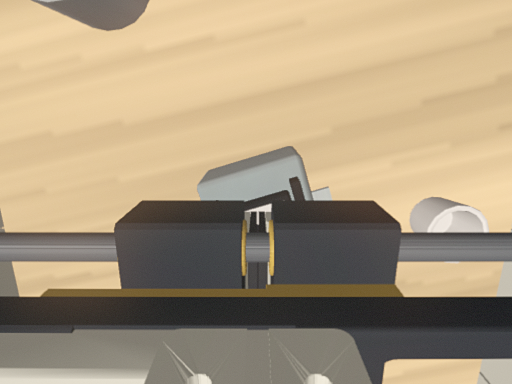

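Nothing conclusive here: the paddle is hidden under the fingers. I'll lift and look.

Request:
{"op": "move_arm", "data": {"rows": "0 0 0 0 0 -0.04 0;0 0 0 0 0 -0.04 0;0 0 0 -0.02 0 -0.04 0;0 0 0 -0.04 0 -0.03 0;0 0 0 0 0 0 0;0 0 0 0 0 0 0"}}

```text
t: 5.75
eef_pos: [0.4171, 0.2838, 0.2091]
ee_rot: [-3.141, 0.0, -0.228]
force: [0.3, 1.1, -1.4]
width: 0.0006
gripper_force: 0.0
```

Run:
```python
from h import *
s=arm.get_state(); p,d=grab('wrist'); print(s['t'],s['eef_pos'])
W=wpts(d,s['eef_pos'],s['ee_rot']); H,S,V=cv2.split(cv2.cvtColor(p,cv2.COLOR_BGR2HSV))
comp('white',W,(S<50)&(V>130)&(W[...,2]>.045)&(W[...,2]<.08))
for x in np.arange(.405,.5,.007):
    k=(abs(W[...,0]-x)<.002)&(abs(W[...,1]-.268)<.01); print(round(x,3),np.median(W[k][:,2]).round(4) if k.any() else None)
cv2.imwrite('pics/w3.png',cv2.resize(p[40:220,160:400],None,fx=3,fy=3))
```

```text
5.75 [0.41706836 0.2837701  0.20909465]
white [507, 69, 5, 27, 87] [509.6  82.1] med [0.4431 0.0114 0.0481] mean [0.4428 0.0112 0.0481]
white [239, 94, 37, 21, 400] [257.3 103.8] med [0.48   0.2693 0.0672] mean [0.48   0.2692 0.0673]
0.405 0.0442
0.412 0.0572
0.419 0.0581
0.426 0.2405
0.433 0.3327
0.44 0.3312
0.447 0.3138
0.454 0.3074
0.461 0.0641
0.468 0.0649
0.475 0.0661
0.482 0.3827
0.489 0.0445
0.496 0.0441
```

View pics/w3.png

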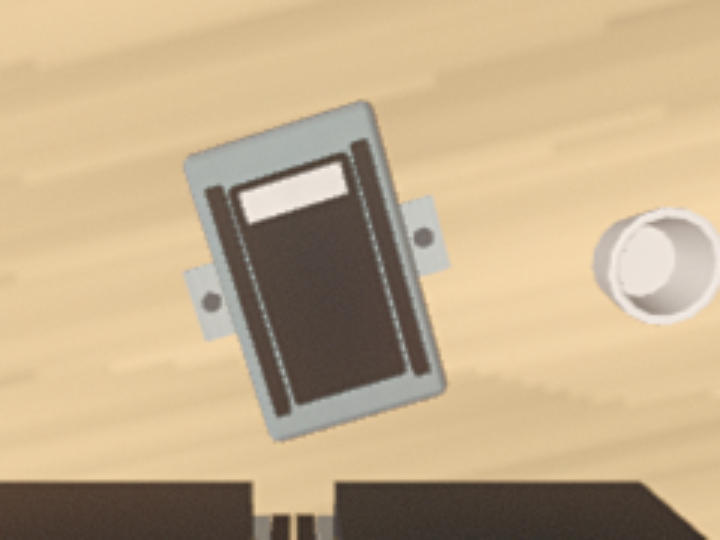

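The rocker has not moved, so the fingertips never touched it. I'll check where the tips really are in the tool frame.

```bash
python3 - <<'E'
from h import *
z=np.load('wrist.npz'); W=wpts(z['d'],np.zeros(3),np.zeros(3))*1000
m=arm.camera_model('wrist'); print(m['mtx'],m['k1'])
for v in range(200,300,5): print(v,[tuple(W[v,u].astype(int).tolist()) for u in (246,251,255,260,264,268,274)], z['p'][v,[246,255,260,264,274]].mean(1).astype(int).tolist())
from scipy.spatial.transform import Rotation as Ro
E
python3 - <<'E'
import sys; sys.path.insert(0,'.')
from h import *
s=arm.get_state(); print(s)
p,d=grab('side'); W=pts('side',d)
e=s['eef_pos']
k=(np.hypot(W[...,0]-e[0],W[...,1]-e[1])<.06)&(W[...,2]>.12)&(W[...,2]<.45)
print(k.sum()); 
if k.any(): print(np.percentile(W[k][:,2],[0,1,5,50]), W[k][np.argsort(W[k][:,2])[:8]].round(3))
E
```

```text
[[311.3490464    0.         257.33309054]
 [  0.         311.3490464  181.40308704]
 [  0.           0.           1.        ]] -0.0062164666390720135
200 [(-56, -14, 208), (-56, -8, 209), (-56, -2, 209), (-56, 3, 211), (-56, 8, 211), (-56, 13, 209), (-56, 21, 210)] [193, 192, 189, 189, 131]
205 [(-63, -14, 211), (-63, -8, 209), (-62, -2, 208), (-62, 3, 208), (-63, 8, 210), (-63, 13, 210), (39, 4, -90)] [194, 192, 191, 192, 58]
210 [(-69, -14, 209), (-70, -8, 210), (-70, -2, 209), (-69, 3, 209), (-70, 8, 210), (-70, 14, 210), (39, 4, -95)] [196, 193, 189, 186, 56]
215 [(11, -5, -25), (9, -3, -20), (10, -1, -21), (9, 1, -20), (9, 3, -21), (11, 5, -25), (39, 4, -99)] [129, 53, 48, 73, 52]
220 [(11, -5, -33), (9, -3, -27), (10, -1, -28), (9, 1, -27), (10, 3, -29), (11, 5, -32), (39, 4, -102)] [115, 51, 45, 56, 58]
225 [(34, -3, -94), (9, -3, -34), (9, -1, -33), (9, 1, -33), (9, 3, -35), (10, 5, -35), (38, 4, -103)] [94, 45, 43, 43, 65]
230 [(33, -3, -94), (9, -2, -40), (10, -1, -41), (10, 1, -42), (9, 3, -40), (7, 5, -35), (36, 4, -103)] [91, 46, 43, 47, 68]
235 [(32, -3, -96), (31, -1, 
[... 1822 characters left out ...]
75,  0.00052968, -0.00100691,
       -0.00137775]), 'joint_efforts': array([ 3.55025567e-01, -3.60355997e+01,  2.86473960e+01,  6.79125488e+00,
        5.65979490e-02, -5.16048240e-03]), 'eef_pos': array([0.41716212, 0.28344774, 0.20849605]), 'ee_rot': array([ 3.14074466e+00,  5.16115994e-04, -2.28747543e-01]), 'force': array([ 0.51482909,  0.26268709, -0.56098337]), 'moment': array([-0.00201413, -0.0136004 , -0.01625479]), 'gripper_force': 0.0, 'width': 0.00037309410673895587}
25
[0.33227741 0.33241846 0.3329054  0.38119583] [[0.446 0.336 0.332]
 [0.439 0.338 0.333]
 [0.447 0.335 0.333]
 [0.449 0.333 0.333]
 [0.438 0.34  0.333]
 [0.443 0.337 0.333]
 [0.451 0.331 0.333]
 [0.452 0.332 0.334]]
```

Depth shows the shut fingertips about 16 mm behind the TCP frame origin, not 8 mm ahead of it. That explains the missing contact. From here I use tip z ≈ TCP + 0.016, so rocker contact comes at TCP 0.052 and the end of travel near 0.043.

Request:
{"op": "move_arm", "data": {"rows": "0 0 0 0.03 0 0 0;0 0 0 0.03 0 0.02 0;0 0 0 0 0 0.045 0;0 0 0 0 0 0.045 0;0 0 0 0 0 0.035 0;0 0 0 0 0 0.008 0;0 0 0 0 0 0 0"}}

```text
t: 6.72
eef_pos: [0.476, 0.2698, 0.0559]
ee_rot: [3.14, 0.0, -0.229]
force: [-0.2, 0.4, 1.2]
width: 0.0003
gripper_force: 0.0
```

Request:
{"op": "move_arm", "data": {"rows": "0 0 0 0 0 0.003 0;0 0 0 0 0 0.003 0;0 0 0 0 0 0.002 0;0 0 0 0 0 0.002 0;0 0 0 0 0 0 0"}}

```text
t: 7.35
eef_pos: [0.476, 0.2705, 0.0464]
ee_rot: [-3.141, -0.001, -0.229]
force: [0.5, 0.7, 2.0]
width: 0.0002
gripper_force: 1.1
```

Contact at 2 N. Continuing down.

Request:
{"op": "move_arm", "data": {"rows": "0 0 0 0 0 0.002 0;0 0 0 0 0 0.002 0;0 0 0 0 0 0 0"}}

```text
t: 7.72
eef_pos: [0.4763, 0.2706, 0.0432]
ee_rot: [-3.141, -0.001, -0.228]
force: [-0.1, -0.4, 12.1]
width: 0.0002
gripper_force: 5.9
```

Request:
{"op": "move_arm", "data": {"rows": "0 0 0 0 0 0.001 0;0 0 0 0 0 0.001 0;0 0 0 0 0 0 0"}}

```text
t: 8.1
eef_pos: [0.4765, 0.2706, 0.0429]
ee_rot: [-3.14, -0.002, -0.228]
force: [-5.9, -2.7, 28.2]
width: 0.0003
gripper_force: 13.4
```

Hard stop at TCP 0.043, as predicted. I'll lift and verify.

Request:
{"op": "move_arm", "data": {"rows": "0 0 0 0 0 -0.02 0;0 0 0 0 0 -0.05 0;0 0 0 0 0 -0.05 0;0 0 0 -0.03 0 -0.05 0;0 0 0 -0.03 0 0 0;0 0 0 0 0 0 0"}}

```text
t: 8.85
eef_pos: [0.4153, 0.2835, 0.2103]
ee_rot: [-3.141, 0.001, -0.227]
force: [0.9, 0.6, 0.5]
width: 0.0007
gripper_force: 0.0
```

Run:
```python
from h import *
s=arm.get_state(); p,d=grab('wrist'); print(s['t'],s['eef_pos'],s['ee_rot'])
W=wpts(d,s['eef_pos'],s['ee_rot']); H,S,V=cv2.split(cv2.cvtColor(p,cv2.COLOR_BGR2HSV))
comp('white',W,(S<50)&(V>130)&(W[...,2]>.045)&(W[...,2]<.08))
for x in (.415,.42,.425,.461,.468,.475):
    k=(abs(W[...,0]-x)<.002)&(abs(W[...,1]-.268)<.01)&(W[...,2]<.1); print(round(x,3),np.median(W[k][:,2]).round(4) if k.any() else None)
```

```text
8.85 [0.4152905  0.28352102 0.21027968] [-3.14130815e+00  1.05741005e-03 -2.27427328e-01]
white [506, 66, 6, 29, 114] [509.2  80.4] med [0.4429 0.0113 0.0488] mean [0.4427 0.011  0.0489]
white [239, 91, 36, 20, 380] [256.3 100.4] med [0.4816 0.2693 0.0572] mean [0.4815 0.2694 0.0572]
0.415 0.0676
0.42 0.0668
0.425 0.0658
0.461 0.0601
0.468 0.0588
0.475 0.0579
```

The rocker is fully on: the bar dropped from 67 to 57 mm and the other half is raised. Moving to the pin, with the gripper turned so its body clears the crucible.

Request:
{"op": "move_arm", "data": {"rows": "0 0 0 0.0355 0.031 0 0;0 0 0 0.0355 0.031 0 0;0 0 0 0.0355 0.031 0 0;0 0 0 0.0355 0.031 0 0;0 0 0 0.0355 0.031 0 0;0 0 0 0.0355 0.031 0 0;0 0 0 0 0 0 0"}}

```text
t: 9.78
eef_pos: [0.5834, 0.0511, 0.208]
ee_rot: [3.139, 0.003, -0.233]
force: [-1.1, 0.4, -1.1]
width: 0.0004
gripper_force: 0.0
```

Request:
{"op": "move_arm", "data": {"rows": "0 0 10 0 0 0 0;0 0 10 0 0 0 0;0 0 10 0 0 0 0;0 0 10 0 0 0 0;0 0 10 0 0 0 0;0 0 10 0 0 0 0;0 0 10 0 0 0 0;0 0 7 0 0 0 0"}}

```text
t: 10.78
eef_pos: [0.5819, 0.0544, 0.2091]
ee_rot: [3.14, -0.001, -1.577]
force: [0.4, 0.4, -0.9]
width: 0.0002
gripper_force: 0.0
```

Request:
{"op": "move_arm", "data": {"rows": "0 0 0 0 0 0 0;0 0 0 0 0 0 0"}}

```text
t: 11.02
eef_pos: [0.5823, 0.0543, 0.2096]
ee_rot: [3.141, -0.0, -1.57]
force: [-0.8, -0.4, 0.2]
width: 0.0007
gripper_force: 0.0
```

Run:
```python
from h import *
s=arm.get_state(); p,d=grab('wrist'); print(s['t'],s['eef_pos'],s['ee_rot'])
W=wpts(d,s['eef_pos'],s['ee_rot']); H,S,V=cv2.split(cv2.cvtColor(p,cv2.COLOR_BGR2HSV))
comp('brass',W,(H>12)&(H<32)&(S>70)&(W[...,2]>.08)&(W[...,2]<.125))
comp('green',W,(H>45)&(H<85)&(S>90)&(W[...,2]>.03)&(W[...,2]<.1))
cv2.imwrite('pics/w4.png',p)
```

```text
11.025 [0.58226528 0.05433169 0.2096397 ] [ 3.14061735e+00 -3.10716658e-04 -1.56988933e+00]
brass [169, 81, 20, 19, 286] [178.3  90.2] med [ 0.6518 -0.022   0.0989] mean [ 0.6518 -0.0219  0.0988]
brass [242, 106, 29, 30, 657] [256.1 120.4] med [0.5837 0.0035 0.1044] mean [0.5836 0.0038 0.1044]
green [381, 87, 33, 32, 773] [398.  103.1] med [ 0.4432 -0.0112  0.0659] mean [ 0.4431 -0.0111  0.0657]
```

View pics/w4.png

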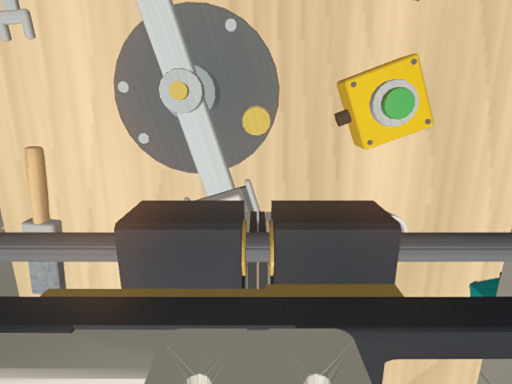

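The pin is at (256,120), giving (0.5835, 0.0037, 0.105). The green button on the yellow box is at (398,103), giving (0.443, -0.011, 0.065). The carrier starts about 50 mm beyond the pin, clear of the fingers.

Request:
{"op": "move_arm", "data": {"rows": "0 0 0 0.025 -0.001 0 0;0 0 0 0.0255 0 0.015 0;0 0 0 0 0 0.04 0;0 0 0 0 0 0.04 0;0 0 0 0 0 0.015 0;0 0 0 0 0 0 0;0 0 0 0 0 0 0"}}

```text
t: 11.95
eef_pos: [0.5846, 0.0041, 0.1017]
ee_rot: [-3.139, 0.0, -1.572]
force: [0.6, -1.2, 0.2]
width: 0.0004
gripper_force: 0.0
```

Request:
{"op": "move_arm", "data": {"rows": "0 0 0 0 0 0.005 0;0 0 0 0 0 0.005 0;0 0 0 0 0 0.005 0;0 0 0 0 0 0.005 0;0 0 0 0 0 0.004 0;0 0 0 0 0 0 0"}}

```text
t: 12.7
eef_pos: [0.5831, 0.0037, 0.0756]
ee_rot: [3.141, -0.0, -1.573]
force: [0.1, 0.0, -0.4]
width: 0.0004
gripper_force: 0.0
```

Request:
{"op": "move_arm", "data": {"rows": "0 0 0 0 0 0.004 0;0 0 0 0 0 0.003 0;0 0 0 0 0 0.002 0;0 0 0 0 0 0.001 0"}}

```text
t: 13.2
eef_pos: [0.5832, 0.0037, 0.066]
ee_rot: [3.141, -0.0, -1.573]
force: [-1.1, 0.3, 3.1]
width: 0.0004
gripper_force: 1.5
```

Request:
{"op": "move_arm", "data": {"rows": "0 0 0 0 0 0.001 0;0 0 0 0 0 0 0"}}

```text
t: 13.45
eef_pos: [0.5833, 0.0037, 0.0659]
ee_rot: [-3.142, -0.0, -1.572]
force: [-4.3, -0.2, 9.2]
width: 0.0004
gripper_force: 4.4
```

Request:
{"op": "move_arm", "data": {"rows": "0 0 0 0 0 0.001 0;0 0 0 0 0 0 0;0 0 0 0 0 -0.02 0;0 0 0 0 0 -0.05 0;0 0 0 0 0 -0.05 0;0 0 0 -0.05 0 -0.03 0;0 0 0 0 0 0 0;0 0 0 0 0 0 0"}}

```text
t: 14.45
eef_pos: [0.583, 0.054, 0.2135]
ee_rot: [3.141, 0.0, -1.572]
force: [0.6, -0.2, -0.5]
width: 0.0004
gripper_force: 0.0
```

Run:
```python
from h import *
s=arm.get_state(); p,d=grab('wrist'); print(s['t'],s['eef_pos'],s['ee_rot'])
W=wpts(d,s['eef_pos'],s['ee_rot']); H,S,V=cv2.split(cv2.cvtColor(p,cv2.COLOR_BGR2HSV))
comp('brass',W,(H>12)&(H<32)&(S>70)&(W[...,2]>.07)&(W[...,2]<.125))
comp('green',W,(H>45)&(H<85)&(S>90)&(W[...,2]>.03)&(W[...,2]<.1))
```

```text
14.45 [0.58302989 0.05395878 0.21351993] [ 3.14076124e+00  9.64270753e-05 -1.57207452e+00]
brass [171, 82, 19, 19, 280] [180.1  91. ] med [ 0.6519 -0.0218  0.0989] mean [ 0.6519 -0.0218  0.0989]
brass [244, 106, 27, 27, 551] [256.9 119.1] med [0.5834 0.0037 0.0809] mean [0.5836 0.0039 0.0809]
green [381, 88, 32, 31, 760] [397.  103.1] med [ 0.4431 -0.0112  0.066 ] mean [ 0.443  -0.011   0.0657]
```

The pin is fully down, its head at 81 mm. Now the green button.

Request:
{"op": "move_arm", "data": {"rows": "0 0 0 0.0215 0.0467 0 0;0 0 0 0.0215 0.0467 0 0;0 0 0 0.022 0.0466 0 0;0 0 0 0 0 0.05 0;0 0 0 0 0 0.05 0;0 0 0 0 0 0.05 0;0 0 0 0 0 0.006 0;0 0 0 0 0 0 0"}}

```text
t: 15.5
eef_pos: [0.4437, -0.0113, 0.0586]
ee_rot: [3.141, -0.001, -1.573]
force: [0.6, 0.4, 1.5]
width: 0.0002
gripper_force: 0.0
```

Request:
{"op": "move_arm", "data": {"rows": "0 0 0 0 0 0.003 0;0 0 0 0 0 0.003 0;0 0 0 0 0 0.003 0;0 0 0 0 0 0.002 0;0 0 0 0 0 0 0"}}

```text
t: 16.12
eef_pos: [0.444, -0.0107, 0.0474]
ee_rot: [-3.141, 0.0, -1.572]
force: [1.0, 1.4, 2.6]
width: 0.0001
gripper_force: 1.7
```

Request:
{"op": "move_arm", "data": {"rows": "0 0 0 0 0 0.002 0;0 0 0 0 0 0.002 0;0 0 0 0 0 0.002 0;0 0 0 0 0 0 0;0 0 0 0 0 0 0"}}

```text
t: 16.75
eef_pos: [0.4443, -0.0108, 0.044]
ee_rot: [-3.139, -0.0, -1.571]
force: [-14.4, 3.9, 45.1]
width: 0.0003
gripper_force: 22.4
```

Request:
{"op": "move_arm", "data": {"rows": "0 0 0 0 0 0.001 0;0 0 0 0 0 0 0;0 0 0 0 0 0 0"}}

```text
t: 17.12
eef_pos: [0.4444, -0.0108, 0.0438]
ee_rot: [-3.139, -0.0, -1.571]
force: [-17.1, 3.7, 55.4]
width: 0.0006
gripper_force: 28.1
```

Request:
{"op": "move_arm", "data": {"rows": "0 0 0 0 0 -0.004 0;0 0 0 0 0 -0.006 0;0 0 0 0 0 -0.03 0;0 0 0 0 0 -0.05 0;0 0 0 -0.025 0 -0.05 0;0 0 0 -0.025 0 -0.02 0;0 0 0 0 0 0 0;0 0 0 0 0 0 0"}}

```text
t: 18.12
eef_pos: [0.4424, 0.0386, 0.199]
ee_rot: [3.139, -0.001, -1.573]
force: [-0.6, -0.6, 0.1]
width: 0.0006
gripper_force: 0.0
```

Run:
```python
from h import *
s=arm.get_state(); p,d=grab('wrist'); print(s['t'],s['eef_pos'],s['force'])
W=wpts(d,s['eef_pos'],s['ee_rot']); H,S,V=cv2.split(cv2.cvtColor(p,cv2.COLOR_BGR2HSV))
comp('green',W,(H>45)&(H<85)&(S>90)&(W[...,2]>.03)&(W[...,2]<.1))
comp('brass',W,(H>12)&(H<32)&(S>70)&(W[...,2]>.07)&(W[...,2]<.125))
comp('yellow',W,(H>18)&(H<32)&(S>150)&(W[...,2]>.03)&(W[...,2]<.055))
r=np.hypot(W[...,0]-.443,W[...,1]+.011)*1000
for a in range(0,40,3):
    k=(r>=a)&(r<a+3)&(W[...,2]<.1); print(a,np.median(W[k][:,2]).round(4),k.sum())
```

```text
18.125 [0.44243195 0.03861148 0.19897946] [-0.61145309 -0.61014493  0.07163182]
green [243, 104, 31, 32, 770] [258.3 119.2] med [ 0.4417 -0.0117  0.066 ] mean [ 0.4414 -0.0115  0.066 ]
brass [4, 101, 25, 19, 373] [ 15.5 109.6] med [ 0.6501 -0.0215  0.0986] mean [ 0.6507 -0.0218  0.098 ]
brass [93, 123, 32, 28, 676] [108.3 136.7] med [0.5814 0.0037 0.0807] mean [0.5818 0.0036 0.0801]
yellow [211, 69, 94, 96, 3834] [258.  115.8] med [ 0.4416 -0.0156  0.044 ] mean [ 0.4415 -0.0133  0.0439]
0 0.0662 30
3 0.0661 91
6 0.0661 156
9 0.0662 210
12 0.0657 265
15 0.0565 286
18 0.056 376
21 0.0557 367
24 0.0443 388
27 0.0441 506
30 0.0441 567
33 0.0441 615
36 0.0439 638
39 0.0437 572
```

The released button top reads 66 mm. The hard stop came with the tip at 60 mm, so that was the full 6 mm of travel, above the collar at 56–57 mm. The box has not moved and the arm is clear, so I'm handing in.

```bash
python3 -c "
from station import arm; print(arm.job_done())"
```

```text
the job is handed in; nothing more can be done
None
```

I switched the rocker fully on, pushed the pin home, then pressed, held and released the green button, in that order, and handed the job in at about 18 s; no verdict was returned.

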